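Load the weld shuttle and slide it to its detent

TASK

Lay the short steel channel, legs down, over the narrow raised rest on the shuttle carriage, about centred and in line with it, and let go of it. Then grip the carriage's upright handle post and slide the carriage along its rail until you feel its spring pin click down into the hidden notch. Finish there, still gripping the post so that the carriage stands still in the notch with the channel on its rest; leave the other things on the bench alone.

Things in the scene. Friction and masses are not known exactly. Their poses are not given: they have to be found in the camera images.
- channel_mid (a point): Centre (half-way up) of the loose steel channel: an inverted U, 100 mm long (its x), 40 mm wide (its y), 28 mm high (its z, up), walls 4 mm, so 32 mm clear between the two legs and 24 mm deep inside; about 0.27 kg. It starts flat on the bench, legs down, right of the shuttle.
- rest: The narrow steel rest on the carriage: a bar 80 mm long (its x, square to the rail), 16 mm wide (its y, along the rail), rising 44 mm above the carriage deck. Origin at the centre of its flat top face, 102 mm above the bench, z up. The channel straddles it, the web lying on the top face: the channel's centre is then 10 mm below this origin.
- handle: The upright steel handle post of the carriage, a plain round cylinder 22 mm in diameter. Origin on its axis at the height to grip, 88 mm above the bench; the post runs from 30 mm below the origin (carriage deck) to 24 mm above it. It stands 118 mm from the rest, on the robot's side. Its y axis points along the rail, the way the carriage slides from its start.
- carriage (a joint): Travel of the carriage along its straight level rail in m: 0 at the end stop on the right, 0.22 at the other end stop, growing along +y of handle and rest. It starts between 0 and 0.03 with nothing holding it but friction, about 3 N to move. The one notch is hidden in the rail, somewhere between 0.07 and 0.17, at a different place each time.
- pin (a joint): Height in m of the sprung index pin (14 mm round, in a brass bush on the carriage deck between post and rest): 0.004 while its ball rides on the rail, 0 when it has dropped into the notch. The notch gives 1 mm of free play each way; beyond that the ball resists with some 8 to 11 N as it climbs out, and pulls the carriage back into the notch by itself if let free within about 3 mm of the middle.
- tape_mid (a point): Bystander: middle of a roll of tape 100 mm across, 38 mm high. Leave it.
- can_mid (a point): Bystander: middle of an upright spray can 66 mm across, 170 mm high. Leave it.
- tip_box_mid (a point): Bystander: middle of a small plastic case 60 x 90 x 36 mm. Leave it.
- brush_mid (a point): Bystander: point on a brush lying on the bench. Leave it.
Mind the look-alikes: they are no part of the job. What is meant by the part that bears channel_mid is not orange or purple, and is the larger of those in its own colour.

How it is judged:
On the way:
1. the channel lies straddling the rest, let go, before the carriage is in the notch (x of channel_mid in the frame of rest between -0.025 and 0.025 m and y of channel_mid in the frame of rest between -0.0095 and 0.0095 m and z of channel_mid in the frame of rest between -0.014 and -0.006 m and angle between the x axis of channel_mid and the x axis of rest, either way round below 0.35 rad and angle between channel_mid's own z axis and vertical below 0.15 rad and contact force between the fingers and channel below 0.1 N and value of joint pin above 0.0025 m), for 0.2 s.
At the end, for the whole second after the job is handed in: Pin below 2 mm (carriage within 2.5 mm of the notch), carriage still, fingers on the handle post with over 2 N; the channel, untouched, straddles the rest: web on its top face, within 25 mm of its middle lengthwise, upright, in line within 0.35 rad (x of channel_mid in the frame of rest between -0.025 and 0.025 m and y of channel_mid in the frame of rest between -0.0095 and 0.0095 m and z of channel_mid in the frame of rest between -0.014 and -0.006 m and angle between the x axis of channel_mid and the x axis of rest, either way round below 0.35 rad and angle between channel_mid's own z axis and vertical below 0.15 rad and contact force between the fingers and channel below 0.1 N and value of joint pin below 0.002 m and velocity of joint carriage between -0.01 and 0.01 m/s and contact force between the fingers and handle above 2 N and linear speed of channel below 0.02 m/s); the arm keeps its last pose, push and grip.
It fails at once if a bystander is pushed more than 30 mm (distance of any of tape_mid, can_mid, tip_box_mid, brush_mid from where it was at the start of the episode above 0.03 m).
It also fails if it takes over 51 s, if anything falls off the work surface, if the arm or the gripper's body presses on something with over 40 N, if the wrist force passes 120 N, or if a joint passes its speed limit or range.

ROBOT

A 6-joint arm with a two-finger parallel gripper is mounted at the origin on the work surface. World frame = base frame: x ahead of the robot, y to its left, z up, the work surface at z = 0. Lengths are in m, angles in rad, forces in N, time in s.
With the tool pointing down it reaches from about 0.325 to 0.875 m from the base axis. Payload 4.4 kg.
Tool frame: the origin (TCP) lies midway between the tips of the shut fingers; the grasp point (between the pads) lies bot.pinch_z behind it (bot.pinch_z is the distance from the TCP to the grasp point, in m); z points along the fingers, y is the direction in which the jaws open and shut (so a half turn about z gives the same grasp; the last joint's range is limited). The gripper opens to 85 mm and grips with 20 to 120 N. Pads are 22 mm wide; open, the fingers measure 114 mm over their backs; the gripper's body (76 mm by 85 mm) begins 54 mm behind the grasp point. The pads swing forward as they close: fully open they stand 13 mm farther back than shut.
Start: joints at [-1.393, 0.207, 1.542, -0, 1.393, -0.15], TCP at [0.186, -0.544, 0.231] pointing down, gripper open.
Joint ranges: [-2.73, 2.73], [-0.86, 2.22], [0.23, 2.46], [-1.11, 4.25], [0.08, 2.63], [-2.82, 2.82]. Speed limits (rad/s): [2.79, 2.79, 3.14, 3.14, 3.14, 3.14].

INTERFACE

Orientations are given as a unit quaternion [x, y, z, w].
In Python, from plant import bot, planner, snapshot, workorder gives the robot as it stands. The module is installed in compiled form; this text tells all that it offers. Calls block until the motion is done:
- bot.reach(position, orientation): joint-space move of the TCP to a pose.
- bot.servo_line(position, orientation=None, speed=0.15, guard=None): straight line of the TCP; orientation=None keeps the orientation; speed is the mean speed in m/s. With guard (N) it stops when the force on the tool has changed by that much, and returns True; else False.
- bot.move_j(angles): joint-space move.
- bot.grip(opening, strength=None): opening from 0.0 (shut) to 1.0 (fully open); strength is the grip in N (None keeps the last); returns when the fingers have stopped.
- bot.wait(seconds).
- planner.inverse_kinematics(position, orientation): joint angles nearest the present ones, or None.
- bot.get_obs(): the state.
- snapshot(name): name is "scene" or "top" or "wrist"; returns a dict with "image" (384x512x3 uint8, blue, green, red), "vfov" (degrees; the focal length in pixels is half the picture's height over the tangent of half this angle, whatever the lens; pixels are square), "cx", "cy" (the principal point, pixels), "k1" (the pictures are not rectified: a ray, as slopes to the right and down, at radius r is drawn at 1 + k1 r^2 times it, then the intrinsics apply), "xyz" and "rotation" of the camera in the world; the wrist camera has in their place "hand_eye" (4x4, takes a point from camera to tool coordinates, whose origin is the TCP and whose axes are the flange's). Camera axes: x right, y down, z forward; pixel columns grow to the right and rows downward; lengths in m; the calibration is good to about 2 mm. A picture is of the moment at which its call begins: read the wrist's pose just before it. There is no depth.
A pose or a line that the arm cannot do raises bot.Unreachable and nothing moves.
- workorder.hand_in(): hands the job in, once; it reports no verdict.
The state is a dict: "time": time; "joint_positions": joint angles; "qvel": joint speeds; "tau": joint torques, N m; "eef_pos": TCP position; "orientation": TCP orientation; "ft_force": force on the tool from outside, world axes, zero at the start; "ft_torque": the same for the moment, N m; "grip_width": opening from 0.0 (shut) to 1.0 (fully open).
Only numpy, scipy, OpenCV 4.12 (cv2) and the standard library are available. Lean on these libraries where they do the work, as an engineer would, in place of code of your own. Each camera call takes 0.05 s, during which the arm holds its last target. There are 200 camera calls.

## Working session

There is one attempt and no reset: what is moved stays moved. The work goes in short steps, each a Python script; the robot and the scene stay as the last script left them, time stands still between calls to the robot, and variables do not carry over. Pictures are saved under pics/ and viewed, about 8 in all and at most 12, crops included, and the job is handed in when it is done.

```bash
mkdir -p pics; cat > h.py <<'E'
import numpy as np, cv2
from scipy.spatial.transform import Rotation as R
from plant import bot, planner, snapshot, workorder
def snap(name,fn=None):
    o=bot.get_obs(); s=snapshot(name)
    if name=="wrist":
        T=np.eye(4);T[:3,:3]=R.from_quat(o["orientation"]).as_matrix();T[:3,3]=o["eef_pos"]
        M=T@np.array(s["hand_eye"]); s["xyz"]=M[:3,3]; s["rotation"]=M[:3,:3]
    if fn: cv2.imwrite("pics/"+fn,s["image"])
    return s
def Rm(s):
    r=np.array(s["rotation"],float)
    return r if r.shape==(3,3) else R.from_quat(r).as_matrix()
def cast(s,px,z):
    f=192/np.tan(np.radians(s["vfov"])/2)
    p=(np.atleast_2d(px).astype(float)-[s["cx"],s["cy"]])/f
    q=p.copy()
    for _ in range(20): q=p/(1+s["k1"]*(q**2).sum(1,keepdims=True))
    d=np.c_[q,np.ones(len(q))]@Rm(s).T
    o=np.array(s["xyz"]); return o+d*((z-o[2])/d[:,2:3])
def down(yaw): # tool z down, tool y at angle yaw+90deg
    return (R.from_euler('z',yaw)*R.from_euler('x',np.pi)).as_quat()
E
python3 - <<'E'
from h import *
o=bot.get_obs(); print(o, bot.pinch_z)
for n in("scene","top"):
    s=snap(n,n+"0.png"); print(n,s["xyz"],s["vfov"],s["cx"],s["cy"],s["k1"],np.shape(s["rotation"]))
a=cv2.imread("pics/scene0.png");b=cv2.imread("pics/top0.png")
E
```

```text
{'time': 0.0, 'joint_positions': array([-1.39252403e+00,  2.07397572e-01,  1.54296582e+00, -1.82313150e-06,
        1.39350698e+00, -1.50490163e-01]), 'qvel': array([-0.00025957, -0.00096518, -0.00057999,  0.00020111,  0.0021262 ,
        0.00123295]), 'tau': array([-3.61649873e-04, -3.83031106e+01, -2.91598338e+01, -3.06161810e-04,
        1.04936058e-02,  7.10701428e-06]), 'eef_pos': array([ 0.18550885, -0.54344809,  0.23013287]), 'orientation': array([ 9.86519134e-01,  1.63641989e-01, -1.67164575e-05, -1.13873601e-03]), 'ft_force': array([ 0.08299727, -0.42684922, -0.63095849]), 'ft_torque': array([ 0.03178124, -0.01077861, -0.00811124]), 'grip_width': 1.0002907143952156} 0.0187
scene [ 1.1869987  -0.61129299  0.90156515] 55.654295602808126 255.10055802822828 197.74228745473454 -0.011807539596445695 (4,)
top [ 0.34401991 -0.00220686  1.19622358] 56.396340107966864 249.48809982025054 194.4418190600935 -0.06562396271103627 (4,)
```

View pics/top0.png

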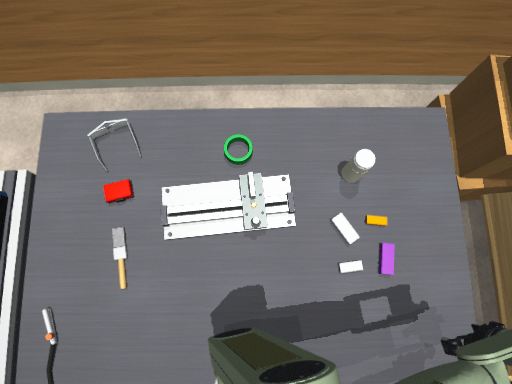

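View pics/scene0.png

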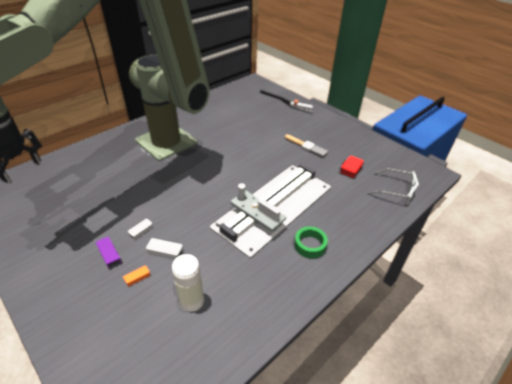

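The top view shows the larger white channel at about (345,228) and the small decoy at (350,267). The carriage is at (254,200), with the rest near (252,187) and the post near (256,222).

```bash
python3 - <<'E'
from h import *
s=snap("top"); im=s["image"]
m=(im.min(2)>150).astype(np.uint8)
w=np.zeros_like(m); w[205:250,322:368]=1
c,_=cv2.findContours(m*w,0,2); c=max(c,key=cv2.contourArea)
r=cv2.minAreaRect(c); b=cv2.boxPoints(r); P=cast(s,b,.028)
print(r,"\nch",P.mean(0),np.linalg.norm(P[1]-P[0]),np.linalg.norm(P[2]-P[1]))
L=P[1]-P[0] if np.linalg.norm(P[1]-P[0])>np.linalg.norm(P[2]-P[1]) else P[2]-P[1]
print("yaw",np.arctan2(L[1],L[0]))
print("post",cast(s,[256,222],.112),"rest",cast(s,[252,187],.102))
e=cast(s,[[165,238],[295,226]],.01); d=e[0]-e[1]; print("rail dir",np.arctan2(d[1],d[0]), e)
cv2.imwrite("pics/c1.png",cv2.resize(im[160:250,150:310],None,fx=5,fy=5,interpolation=2))
E
```

```text
((345.3999938964844, 227.7000274658203), (31.59999656677246, 12.599998474121094), 53.13010025024414) 
ch [ 0.49952179 -0.32499932  0.028     ] 0.04335690988638713 0.1026676297536268
yaw -2.5554466257793815
post [[ 0.51071359 -0.02845413  0.112     ]] rest [[ 0.62382191 -0.01847445  0.102     ]]
rail dir 1.6470229964478094 [[ 0.4775273   0.27227893  0.01      ]
 [ 0.51061078 -0.16089468  0.01      ]]
```

View pics/c1.png

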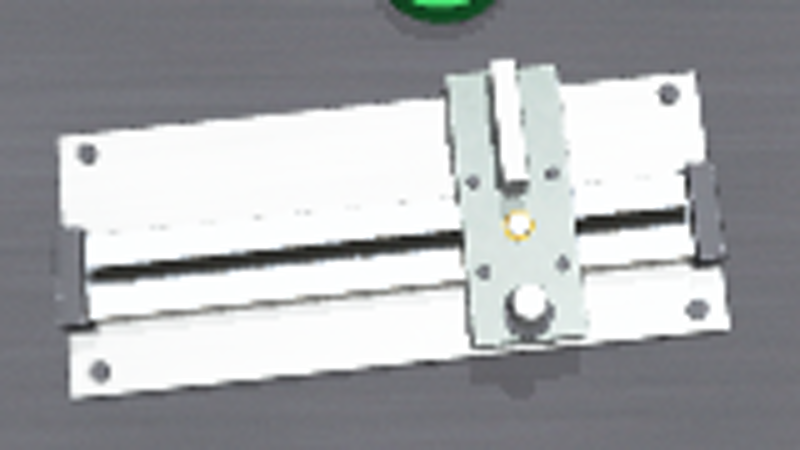

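The crop shows the post top at px (256,220), the rest top centre at about px (252,184), and the rail at about 1.647 rad. Next I'll take close wrist looks above the carriage and then above the channel.

```bash
python3 - <<'E'
from h import *
bot.reach([0.57,-0.03,0.33],down(0.08)); print(bot.get_obs()["time"])
s=snap("wrist","w1.png"); print(s["xyz"])
bot.reach([0.50,-0.325,0.20],down(0.586)); print(bot.get_obs()["time"])
s=snap("wrist","w2.png"); print(s["xyz"],s["vfov"],s["k1"])
import pickle
E
python3 -c "
import cv2,numpy as np
a=cv2.imread('pics/w1.png');b=cv2.imread('pics/w2.png');cv2.imwrite('pics/w12.png',cv2.resize(np.vstack([a,b]),None,fx=.75,fy=.75))"
```

```text
2.4667
[ 0.6501009  -0.02441027  0.47284345]
3.7667
[ 0.56734494 -0.2799622   0.34374057] 59.34538305508073 -0.024282391295112626
```

View pics/w12.png

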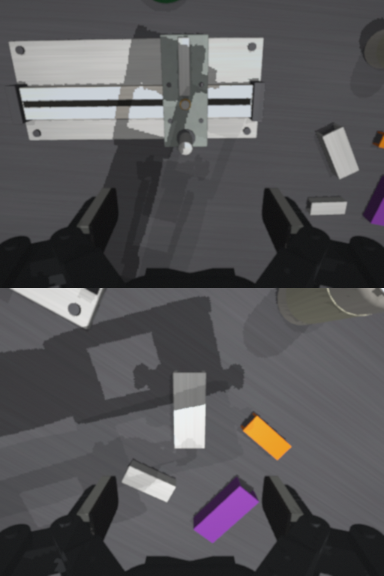

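```bash
cat > ch.py <<'E'
from h import *
s=snap("wrist"); im=s["image"]
g=cv2.cvtColor(im,6); hsv=cv2.cvtColor(im,40)
m=((g>115)&(hsv[...,1]<60)).astype(np.uint8); m[:,:205]=0; m[:,300:]=0; m[:90]=0; m[240:]=0
c,_=cv2.findContours(m,0,2); c=max(c,key=cv2.contourArea)
r=cv2.minAreaRect(c); P=cast(s,cv2.boxPoints(r),.028)
print(r,P.mean(0),[np.linalg.norm(P[i]-P[i+1]) for i in(0,1)])
L=max(P[1]-P[0],P[2]-P[1],key=np.linalg.norm); print("yaw",np.arctan(L[1]/L[0]))
a=cv2.imread("pics/w1.png")[35:215,190:320]
cv2.imwrite("pics/c2.png",np.hstack([cv2.resize(a,None,fx=3.3,fy=3.3,interpolation=2),cv2.resize(255*m[80:260,200:300],(330,594)).repeat(3).reshape(594,330,3)]))
T=np.eye(4);T[:3,:3]=R.from_quat(down(.08)).as_matrix();T[:3,3]=[.57,-.03,.33]
M=T@np.array(s["hand_eye"]); np.savez("w1.npz",M=M); print(M[:3,3])
E
python3 ch.py
```

```text
((252.5, 163.5), (101.0, 43.0), 90.0) [ 0.4983085  -0.32578298  0.028     ] [np.float64(0.03965952101113759), np.float64(0.10080455725967523)]
yaw 0.6072747978310942
[ 0.65022654 -0.02333687  0.47314037]
```

View pics/c2.png

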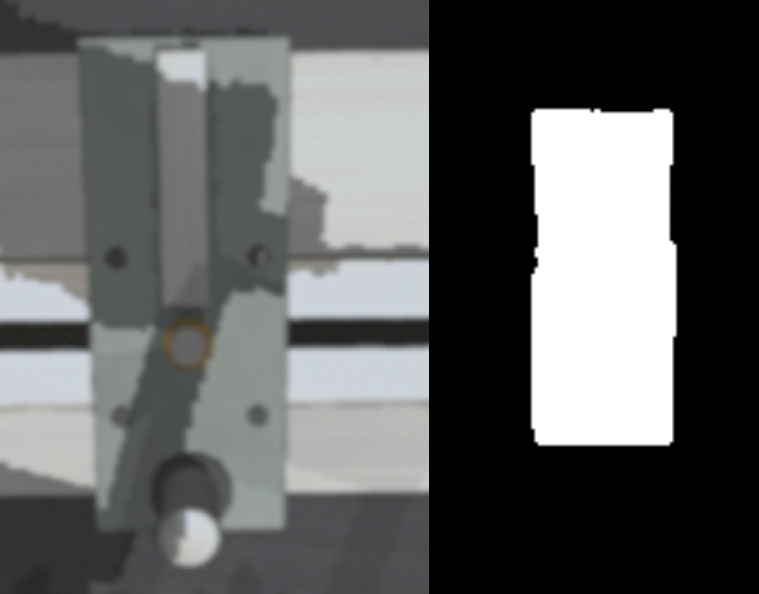

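Crop: rest top corners are at (155,50), (207,50), (208,306), (161,305), the post top centre is at (189,538), and the channel mask is clean (100.8 x 39.7 mm). Now to grasp the channel.

```bash
python3 - <<'E'
from h import *
s=snapshot("wrist"); M=np.load("w1.npz")["M"]; s["xyz"]=[.6501009,-.02441027,.47284345]
s["rotation"]=M[:3,:3]; s["rotation"]=R.from_matrix(M[:3,:3]).as_quat()
px=lambda p:np.array(p)/3.3+[190,35]
P=cast(s,px([[155,50],[207,50],[208,306],[161,305]]),.102); post=cast(s,px([189,538]),.112)[0]
rest=P.mean(0); a=(P[0]+P[1]-P[2]-P[3])/2
print(P,"rest",rest,"len",np.linalg.norm(a),np.arctan2(a[1],a[0]),"post",post,"d",rest-post,np.linalg.norm(rest-post),np.arctan2(*(rest-post)[1::-1]))
o=bot.get_obs(); print("tcp",o["eef_pos"])
p=[.4985,-.3257]; q=down(.6)
bot.servo_line([*p,.06],q,speed=.2)
print(bot.servo_line([*p,.003],q,speed=.06,guard=8), bot.get_obs()["eef_pos"])
bot.grip(0.0,40); o=bot.get_obs(); print(o["grip_width"],o["ft_force"],o["time"])
bot.servo_line([*p,.2],q,speed=.2); o=bot.get_obs(); print(o["grip_width"],o["ft_force"],o["time"])
snap("wrist","w3.png")
E
```

```text
[[ 0.6734153  -0.00616803  0.102     ]
 [ 0.6747174  -0.02228445  0.102     ]
 [ 0.59553884 -0.02902822  0.102     ]
 [ 0.59460881 -0.01343621  0.102     ]] rest [ 0.63457009 -0.01772923  0.102     ] len 0.07930260241517495 0.08846018394552299 post [ 0.51682716 -0.02882746  0.112     ] d [ 0.11774293  0.01109824 -0.01      ] 0.11868685005787426 0.09398051711396964
tcp [ 0.50094273 -0.32424671  0.20086307]
False [ 0.49888745 -0.32604913  0.00345605]
0.46332638774303964 [-0.91883606  0.59782878  2.7367938 ] 6.3583
0.4592133592566403 [-0.5460441   0.64719322 -3.19329639] 7.4917
```

View pics/w3.png

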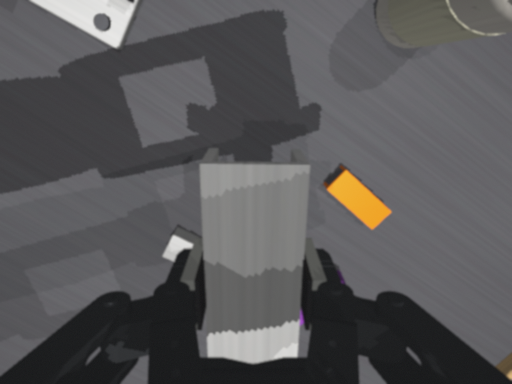

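The channel is held square in the hand. Next I'll place it.

```bash
python3 - <<'E'
from h import *
q=down(.09); c=[.6346,-.0177]
bot.reach([*c,.2],q); bot.wait(.3); print(bot.get_obs()["eef_pos"])
bot.servo_line([*c,.115],q,speed=.12)
print(bot.servo_line([*c,.0795],q,speed=.03,guard=5)); o=bot.get_obs(); print(o["eef_pos"],o["ft_force"],o["time"])
bot.grip(0.75); bot.wait(.3)
bot.servo_line([*c,.22],q,speed=.12); print(bot.get_obs()["time"])
bot.reach([.55,-.025,.33],down(.09)); o=bot.get_obs(); print(o["time"],o["eef_pos"])
s=snap("wrist","w4.png"); np.savez("w4.npz",xyz=s["xyz"],rot=s["rotation"])
E
```

```text
[ 0.63455887 -0.01875011  0.20007011]
True
[ 0.63429521 -0.01767109  0.08152593] [-0.04649577 -0.31242132  5.46274881] 10.9917
12.9833
13.6 [ 0.5499375  -0.02493451  0.32891554]
```

View pics/w4.png

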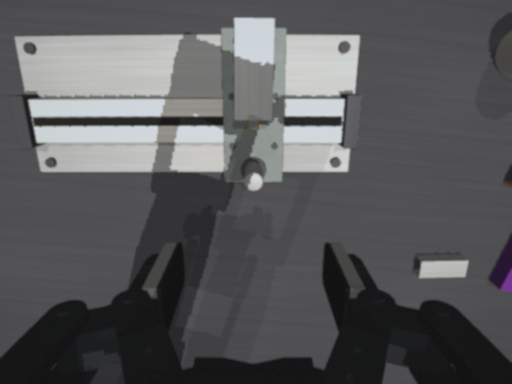

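Channel sits straddling the rest, corners around (235,17) to (273,120), with the post top at (254,181). I'll check it numerically, then grip the post.

```bash
python3 - <<'E'
from h import *
s=snapshot("wrist"); d=np.load("w4.npz"); s["xyz"]=d["xyz"]; s["rotation"]=d["rot"]
im=cv2.imread("pics/w4.png")
C=cast(s,[[234.5,17],[274.5,17],[273.5,120.5],[235,120.5]],.106); post=cast(s,[254.5,181],.112)[0]
a=C[0]-C[3]; rest=np.array([.6346,-.0177]); print("ch",C.mean(0)[:2]-rest,np.arctan2(a[1],a[0]),"post",post)
for A,B,z in(([15,37],[360,36],.012),([40,171.5],[348,172],.012),([35,122],[343,121],.02)):
    p=cast(s,[A,B],z); v=p[0]-p[1]; print("rail yaw",np.arctan2(v[1],v[0])-np.pi/2)
q=down(.089); p=(post[:2]+[.5168,-.0288])/2; print(p)
bot.grip(.75); bot.reach([*p,.2],q); bot.servo_line([*p,.12],q,speed=.15)
print(bot.servo_line([*p,.070],q,speed=.06,guard=8))
bot.grip(0.0,40); o=bot.get_obs(); print(o["grip_width"],o["ft_force"],o["eef_pos"],o["time"])
E
```

```text
ch [-0.00018124 -0.00087258] 0.07989829689359584 post [ 0.51795796 -0.02945777  0.112     ]
rail yaw 0.08946369695511747
rail yaw 0.08891115237940483
rail yaw 0.09234017116394577
[ 0.51737898 -0.02912889]
False
0.246810799077007 [-1.34050484  1.19239564  2.86600529] [ 0.51765841 -0.02900147  0.0705457 ] 16.6417
```

```bash
cat > slide.py <<'E'
from h import *
import sys
L,sp,g=map(float,sys.argv[1:]); y=.0895
u=np.array([-np.sin(y),np.cos(y),0]); o=bot.get_obs(); p0=o["eef_pos"]
hit=bot.servo_line(p0+L*u,None,speed=sp,guard=g)
for k in range(3):
    o=bot.get_obs(); print(hit,"trav %.4f"%((o["eef_pos"]-p0)@u),"F along %.2f"%(o["ft_force"]@u),o["ft_force"].round(2),o["eef_pos"].round(4),"t %.2f"%o["time"]); bot.wait(.1)
E
python3 slide.py 0.17 0.018 6
```

```text
True trav 0.0000 F along -1.49 [ 0.16 -1.48  3.3 ] [ 0.5177 -0.029   0.0706] t 17.73
True trav 0.0001 F along 0.10 [0.69 0.16 2.77] [ 0.5176 -0.0289  0.0706] t 17.82
True trav 0.0000 F along -0.81 [ 1.48 -0.68  3.37] [ 0.5176 -0.029   0.0706] t 17.93
```

```bash
python3 slide.py 0.17 0.018 7.5
```

```text
True trav 0.0596 F along -1.70 [-1.07 -1.8   2.48] [0.5123 0.0304 0.0705] t 22.10
True trav 0.0595 F along -0.44 [-1.79 -0.6   3.86] [0.5123 0.0303 0.0706] t 22.20
True trav 0.0594 F along -0.18 [-3.52 -0.5   3.54] [0.5123 0.0303 0.0706] t 22.30
```

```bash
python3 - <<'E'
from h import *
y=.0895; u=np.array([-np.sin(y),np.cos(y),0]); p0=bot.get_obs()["eef_pos"]
for d in(0.001,0.002,0.0028,0,-.001,-.002,-.0028,0):
    bot.servo_line(p0+d*u,None,speed=.02)
    F=[]
    for _ in range(6): bot.wait(.04); o=bot.get_obs(); F.append(o["ft_force"]@u)
    print(d,"act %.4f"%((o["eef_pos"]-p0)@u),"F %.2f"%np.mean(F),"t %.2f"%o["time"])
E
```

```text
0.001 act 0.0002 F -4.94 t 22.93
0.002 act 0.0004 F -7.29 t 23.43
0.0028 act 0.0006 F -9.40 t 23.93
0 act -0.0001 F -3.52 t 24.47
-0.001 act -0.0005 F 1.13 t 24.97
-0.002 act -0.0019 F 2.04 t 25.47
-0.0028 act -0.0030 F 1.32 t 25.97
0 act -0.0004 F -2.21 t 26.51
```

```bash
python3 - <<'E'
from h import *
y=.0895; u=np.array([-np.sin(y),np.cos(y),0]); p0=np.array([.5123,.0303,.0706])
for d in(-.003,-.004,-.005,-.006):
    bot.servo_line(p0+d*u,None,speed=.02)
    F=[]
    for _ in range(6): bot.wait(.03); o=bot.get_obs(); F.append(o["ft_force"]@u)
    print(d,"act %.4f"%((o["eef_pos"]-p0)@u),"F %.2f"%np.mean(F),"t %.2f"%o["time"])
    if np.mean(F)>6: break
snap("wrist","w5.png"); s=snap("scene","s5.png")
a=cv2.imread("pics/w5.png"); b=s["image"][150:270,190:350]
cv2.imwrite("pics/c5.png",np.vstack([cv2.resize(b,(640,480),interpolation=2)]))
cv2.imwrite("pics/c5.png",np.hstack([cv2.resize(b,(400,300),interpolation=2),cv2.resize(a,(400,300))]))
E
```

```text
-0.003 act -0.0027 F 0.98 t 27.00
-0.004 act -0.0038 F 3.04 t 27.45
-0.005 act -0.0043 F 4.59 t 27.90
-0.006 act -0.0046 F 7.42 t 28.35
```

View pics/c5.png

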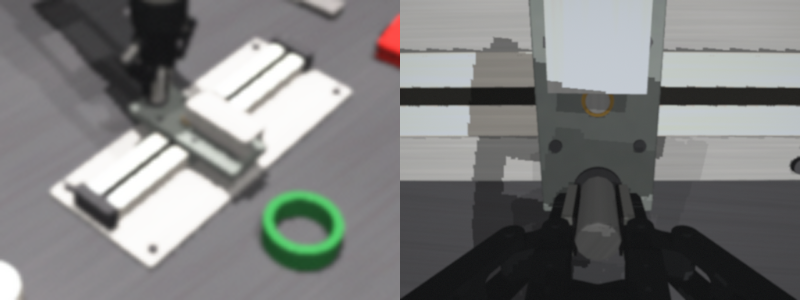

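Walls on both sides, at about +0.4 and -4.5 mm, confirm the carriage is in the notch, and the channel is still seated in the view. I'll centre in the notch, check, and hand in if the checks agree.

```bash
python3 - <<'E'
from h import *
y=.0895; u=np.array([-np.sin(y),np.cos(y),0]); x=np.array([np.cos(y),np.sin(y),0]); p0=np.array([.5123,.0303,.0706])
bot.servo_line(p0-.0021*u,None,speed=.01); bot.wait(.5)
F=[]
for _ in range(6): bot.wait(.03); o=bot.get_obs(); F.append(o["ft_force"])
print("act %.4f"%((o["eef_pos"]-p0)@u),"F",np.mean(F,0)@u,np.mean(F,0),o["grip_width"],o["time"])
s=snap("wrist","w6.png"); g=cv2.cvtColor(s["image"],40)
m=((g[...,2]>165)).astype(np.uint8)*255
m[:, :150]=0; m[:,345:]=0; m[125:]=0
E=[]
for r in (20,60,100):
    c=np.where(m[r,170:335])[0]+170; print(r,c.min(),c.max(),end=" ")
    P=cast(s,[[c.min(),r],[c.max()+1,r]],.106)-o["eef_pos"]; print("y of edges vs post axis",(P@u).round(4), "x",(P@x).round(4))
cv2.imwrite("pics/c6.png",np.hstack([s["image"][:200,120:380],cv2.cvtColor(m,8)[:200,120:380]]))
E
```

```text
act -0.0021 F -2.251359720368919 [ 3.52498372 -1.94407577 -2.59353766] 0.24443165871591466 29.6917
20 185 322 y of edges vs post axis [ 0.0201 -0.0202] x [0.0958 0.0958]
60 187 319 y of edges vs post axis [ 0.0202 -0.02  ] x [0.0847 0.0848]
100 189 316 y of edges vs post axis [ 0.0202 -0.0197] x [0.073 0.073]
```

View pics/c6.png

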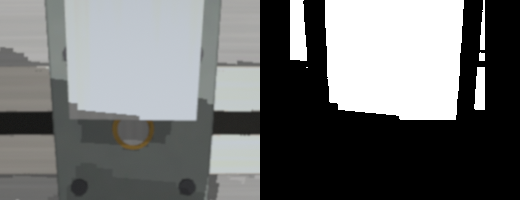

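```bash
python3 - <<'E'
from h import *
workorder.hand_in(); o=bot.get_obs(); print(o["time"],o["ft_force"],o["grip_width"])
E
```

```text
the job is handed in; nothing more can be done
the job is handed in; nothing more can be done
```

I laid the channel over the rest, let go of it, then gripped the handle post and slid the carriage about 57 mm to the notch. I handed the job in with the post still gripped at the 40 N setting, at about 29.7 s; no verdict is reported.

- **Channel placing:** right after release it was within 1 mm of the rest's middle and about 0.01 rad off line. In the last wrist view its edges lay 20 mm either side of the post axis, so it is still centred. I judged its seating only from contact at the planned height and from the pictures.
- **Notch:** I could not see the pin's height; I inferred the click from force. The carriage met stiff resistance on both sides, 9.4 N one way and 7.4 N the other, about 5 mm apart at the hand. That is wider than the 2 mm of free play, which I put down to give in the post and fingers. I stopped at the middle, where about 2 N remained along the rail, under the roughly 3 N friction.
- **False stop:** the first slide stopped at once on its force guard without moving. I raised the guard from 6 to 7.5 N and the second slide found the notch.
- **Not checked:** I did not measure the bystanders afterwards; no move went near them. The state read after hand-in was refused, so there are no readings from the final second.

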